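# Bolt the UV viewing box and hold its lamp selector on short wave

### The job

An exhibit is waiting inside the UV viewing box. Slide the bolt on its hatch fully home into the keeper, and only then turn the spring-return lamp selector clockwise past its first two clicks to the third, the short-wave position. It runs back to off by itself when let go, so finish while you are still holding it at the third position, with the hatch shut and bolted; leave everything else on the box and the bench where it is.

Things in the scene. Friction and masses are not known exactly. Their poses are not given: they have to be found in the camera images.
- viewer: UV viewing box: fixed low grey steel box 240 (x) x 340 (y) x 120 mm high, flat top. Origin: centre of its underside, on the bench; x to its back (away from the robot), y to its left, z up; yaw within 0.35 rad. Left half of the top (y +2..+153 mm): hatch with amber window, hinged on its left edge. Right half: fixed control deck with keeper, selector, flat pilot lamp, fuse cap, vial, loupe.
- bolt_knob (a point): centre of the bolt's knob: upright steel mushroom head 16 mm across, 18 mm high, 147 mm above the bench (27 above the hatch), on the front of the hatch. In the viewer's frame x = -68 mm, y = +80 drawn, +45 home. 9 mm stem; 10 mm rod along y, its top 13 mm above the hatch. Guides at y +14..22 and +99..107 are 16 mm high; clear between. Keeper on the deck: y -28..-12, 31 wide, 19 high.
- bolt (a joint): travel in m of the barrel bolt towards its keeper, that is to the box's right (-y of viewer): 0 drawn fully back, 0.035 fully home against its stop. Starts between 0 and 0.012. About 2.5 N of friction; it stays where it is left.
- hatch (a joint): opening angle of the hatch in rad: 0 shut, grows as its right edge is lifted. It weighs about 0.6 kg, lies shut by its own weight, and cannot be lifted once the bolt is home.
- dial_grip (a point): middle of the lamp selector's grip bar, on its vertical turning axis: x = -20, y = -95 mm in the viewer's frame, 143 mm above the bench (23 above the deck). Its x axis runs along the bar to the pointer end (white line on top), z up; it turns with the dial.
- dial_bar: grip bar of the lamp selector: upright black plastic bar 52 mm long, 14 thick, from 127 to 158 mm above the bench, on a round skirt 58 mm across. At off its pointer end is turned 0.63 rad anticlockwise (from above) of the viewer's x axis, at the third position 0.63 rad clockwise of it. Origin on the turning axis at deck height; axes as dial_grip. One, two, three dots mark the positions.
- selector (a joint): angle of the lamp selector in rad, clockwise from above: 0 off, clicks at 0.42 (first), 0.84 (second), 1.26 (third), stop at 1.30. A return spring (0.12 N m at off, 0.22 N m at the third) drives it back to 0 from anywhere; each click adds or takes about 0.05 N m.
- vial_mid (a point): bystander: amber vial with white cap, 24 mm in diameter, 52 mm high, standing on the deck behind the selector; this point is half-way up. Not to be disturbed.
- loupe_mid (a point): bystander: folding steel loupe, 62 x 32 x 12 mm, lying on the deck near its back edge; this point is at its middle height. Not to be disturbed.
- package_mid (a point): bystander: green wrapped package 87 x 67 x 52 mm lying on the bench to the left of the box; this point is half-way up. Not to be disturbed.
- marker_mid (a point): bystander: marker pen 118 mm long, 17 mm thick, lying on the bench to the right of the box; this point is half-way up. Not to be disturbed.

How it is judged:
On the way, in this order (a step that is already met when the one before it is completed fails the run):
1. the bolt is slid home into its keeper, the hatch shut (value of joint bolt above 0.032 m and value of joint hatch below 0.03 rad), for 0.2 s.
2. the lamp selector is turned to its third position (value of joint selector above 1.16 rad and contact force between the fingers and dial_bar above 2 N), for 0.2 s.
At the end, for the whole second after the job is handed in: Bolt home (at least 32 of 35 mm), hatch shut (under 0.03 rad), the fingers holding the selector's grip bar (contact force over 2 N) at the third position (at least 1.16 rad) against its spring; vial, loupe, package and marker within 20 mm of where they started (all of step 1 and all of step 2 and not (distance of any of vial_mid, loupe_mid, package_mid, marker_mid from where it was at the start of the episode above 0.02 m)); the arm keeps its last pose, push and grip.
It fails at once if the lamp selector is turned towards its first click while the hatch is not bolted (value of joint selector above 0.3 rad and value of joint bolt below 0.03 m).
It fails at once if the vial, loupe, package or marker is knocked out of its place (more than 20 mm) (distance of any of vial_mid, loupe_mid, package_mid, marker_mid from where it was at the start of the episode above 0.02 m).
It also fails if it takes over 40 s, if anything falls off the work surface, if the arm or the gripper's body presses on something with over 40 N, if the wrist force passes 120 N, or if a joint passes its speed limit or range.

### The arm

A 6-joint arm with a two-finger parallel gripper is mounted at the origin on the work surface. World frame = base frame: x ahead of the robot, y to its left, z up, the work surface at z = 0. Lengths are in m, angles in rad, forces in N, time in s.
With the tool pointing down it reaches from about 0.35 to 0.975 m from the base axis. Payload 7.1 kg.
Tool frame: the origin (TCP) lies midway between the tips of the shut fingers; the grasp point (between the pads) lies 19 mm behind it; z points along the fingers, y is the line along which they close (so a half turn about z gives the same grasp; the last joint's range is limited). The gripper opens to 88 mm and grips with 3 to 60 N. Pads are 20 mm wide; open, the fingers measure 115 mm over their backs; the gripper's body (75 mm by 178 mm) begins 61 mm behind the grasp point.
Start: joints at [1.258, 0.423, 1.63, -0, 1.089, -0.019], TCP at [0.181, 0.598, 0.223] pointing down, gripper open.
Joint ranges: [-3, 3], [-0.9, 2.11], [0.09, 2.58], [-1.31, 4.45], [0.11, 2.69], [-2.54, 2.54]. Speed limits (rad/s): [2.39, 2.39, 3.01, 3.14, 3.14, 3.14].

### API

Orientations are given as a unit quaternion [w, x, y, z].
In Python, from station import move_pose, movel, movej, command_gripper, wait, inverse_kinematics, read_camera, camera_info, MotionError, job_done, get_time, get_joint_pos, get_qvel, get_effort, get_tcp_pos, get_ee_rot, get_ft_force, get_ft_torque, get_grip_width gives the robot as it stands. Calls block until the motion is done:
- move_pose(position, orientation): joint-space move of the TCP to a pose.
- movel(position, frame=None, v=0.15, until_force=None): straight line of the TCP; frame=None keeps the orientation; v is the mean speed in m/s. With until_force (N) it stops when the force on the tool has changed by that much, and returns True; else False.
- movej(angles): joint-space move.
- command_gripper(opening): opening from 0.0 (shut) to 1.0 (fully open); the grip force is fixed at half the most; returns when the fingers have stopped.
- wait(seconds).
- inverse_kinematics(position, orientation): joint angles nearest the present ones, or None.
- read_camera(name): name is "side" or "top"; returns the picture (480x640x3 uint8, red, green, blue); there is no depth.
- camera_info(name): a dict with "intrinsics" (3x3 intrinsics, pixels), "dist" ([k1, k2, p1, p2, k3] as OpenCV has them; the pictures are not rectified), "T" (4x4, takes a point from camera to world coordinates). Camera axes: x right, y up, looking along -z (the intrinsics and any distortion apply to the point x, -y, -z); pixel columns grow to the right and rows downward; lengths in m; the calibration is good to about 2 mm. A picture is of the moment at which its call begins. camera_info takes no time and is no camera call.
A pose or a line that the arm cannot do raises MotionError and nothing moves.
- job_done(): hands the job in, once; it reports no verdict.
Readings, each from a call of its own:
- get_time(): time.
- get_joint_pos(): joint angles.
- get_qvel(): joint speeds.
- get_effort(): joint torques, N m.
- get_tcp_pos(): TCP position.
- get_ee_rot(): TCP orientation.
- get_ft_force(): force on the tool from outside, world axes, zero at the start.
- get_ft_torque(): the same for the moment, N m.
- get_grip_width(): opening from 0.0 (shut) to 1.0 (fully open).
Only numpy, scipy, OpenCV 4.12 (cv2) and the standard library are available. Lean on these libraries where they do the work, as an engineer would, in place of code of your own. Each camera call takes 0.05 s, during which the arm holds its last target. There are 200 camera calls.

## Working session

There is one attempt and no reset: what is moved stays moved. The work goes in short steps, each a Python script; the robot and the scene stay as the last script left them, time stands still between calls to the robot, and variables do not carry over. Pictures are saved under pics/ and viewed, on a budget of 10 in all, crops included, one or two more only if the job needs it, and the job is handed in when it is done.

```bash
mkdir -p pics; python3 - <<'E'
from station import *
import cv2
for n in("top","side"):
    cv2.imwrite(f"pics/{n}0.png",read_camera(n)[:,:,::-1]); i=camera_info(n); print(n,i["intrinsics"],i["dist"],i["T"])
print(get_time(),get_ee_rot(),get_tcp_pos())
E
```

```text
top [[456.05769859   0.         321.8877803 ]
 [  0.         456.05769859 239.99435213]
 [  0.           0.           1.        ]] [-0.02847963  0.          0.          0.          0.        ] [[-0.02012687  0.99742513 -0.06883321  0.53708474]
 [-0.99948462 -0.01835076  0.02633886  0.06201733]
 [ 0.0250079   0.06932785  0.99728043  1.03931381]
 [ 0.          0.          0.          1.        ]]
side [[528.91079263   0.         318.03908884]
 [  0.         528.91079263 232.75451244]
 [  0.           0.           1.        ]] [-0.01022157  0.          0.          0.          0.        ] [[ 0.93949981  0.20708647 -0.27286499  0.29558167]
 [-0.34240997  0.59046572 -0.73082532 -0.7081011 ]
 [ 0.00977339  0.78004194  0.6256509   0.77292461]
 [ 0.          0.          0.          1.        ]]
0.1 [-1.20408885e-04  1.46364474e-01  9.89230488e-01 -6.83923142e-04] [0.18080622 0.59775912 0.22198847]
```

View pics/top0.png

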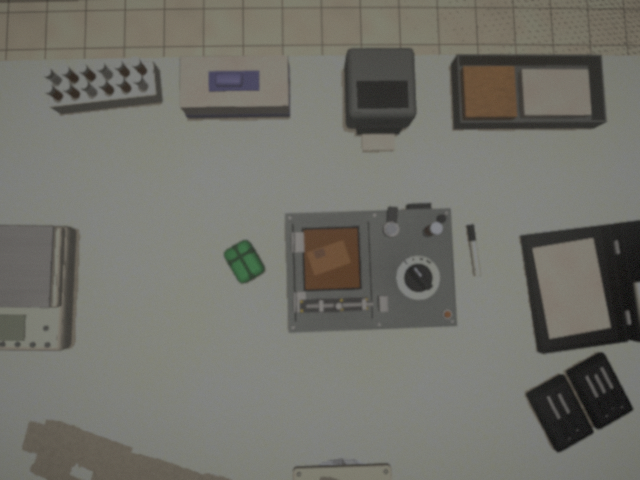

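View pics/side0.png

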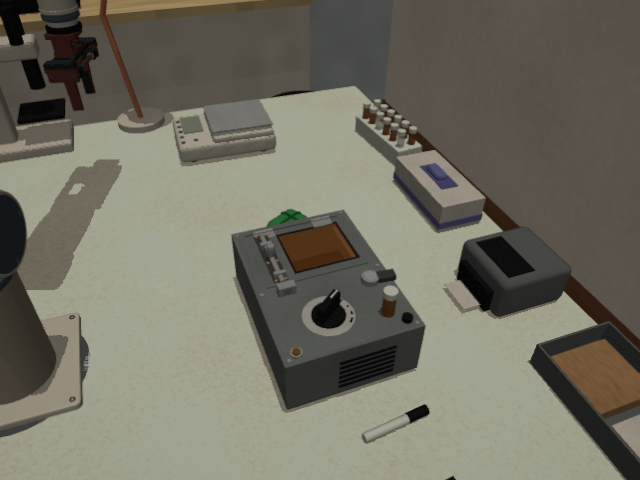

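Top view: box top corners are near (286,213), (450,208), (457,325), (290,331), the bolt knob near (338,306) and the dial near (418,278). I'll zoom in to get finer points.

```bash
python3 - <<'E'
import cv2
a=cv2.imread("pics/top0.png")[200:340,275:465]; cv2.imwrite("pics/topc.png",cv2.resize(a,None,fx=4,fy=4,interpolation=cv2.INTER_CUBIC)*1)
a=cv2.imread("pics/side0.png")[200:410,225:430]; a=cv2.resize(a,None,fx=2.8,fy=2.8,interpolation=cv2.INTER_CUBIC); print(a.shape);cv2.imwrite("pics/sidec.png",a)
E
```

```text
(588, 574, 3)
```

View pics/topc.png

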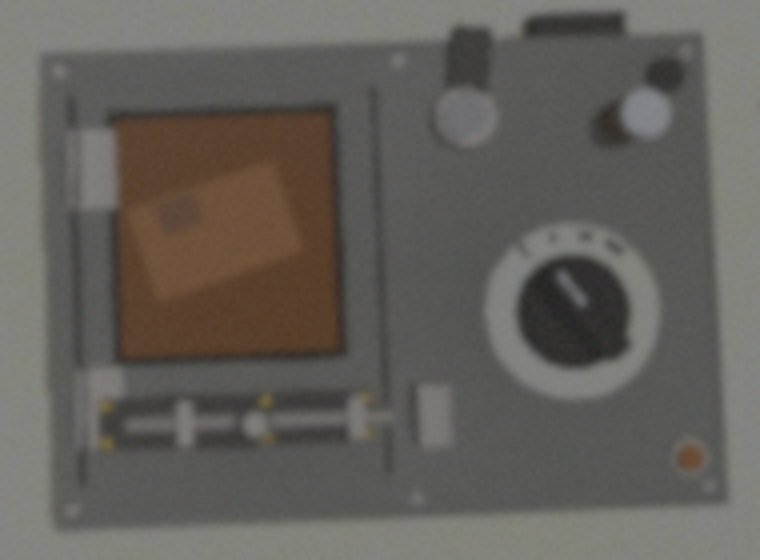

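View pics/sidec.png

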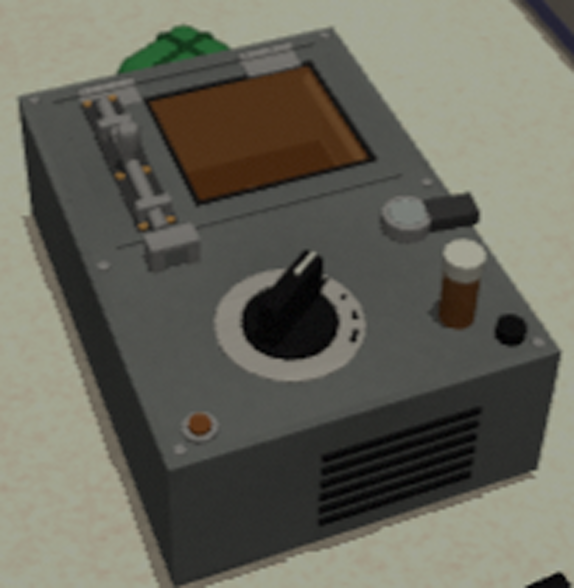

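Top crop (4x): box corners at (42,54), (700,35), (728,503), (55,529); knob at (257,425); dial skirt centre at (573,311). Side crop (2.8x): top corners at (20,97), (333,28), (558,352), (173,467); knob top at (124,124). Next I'll fit the pose.

```bash
cat > h.py <<'E'
from station import *
import numpy as np, cv2
from scipy.optimize import least_squares
from scipy.spatial.transform import Rotation as R
def proj(n,P):
    i=camera_info(n); T=np.linalg.inv(i["T"]); F=np.diag([1.,-1,-1])
    return cv2.projectPoints(np.atleast_2d(P).astype(float),cv2.Rodrigues(F@T[:3,:3])[0],F@T[:3,3],np.array(i["intrinsics"]),np.array(i["dist"]))[0][:,0]
def W(p,P):
    c,s=np.cos(p[2]),np.sin(p[2]); P=np.atleast_2d(P)
    return P@np.array([[c,s,0],[-s,c,0],[0,0,1]])+[p[0],p[1],0]
C=np.array([[.12,.17,.12],[.12,-.17,.12],[-.12,-.17,.12],[-.12,.17,.12]])  # BL BR FR FL
tp=lambda a:(np.array(a)+.5)/4-.5+[275,200]
sd=lambda a:(np.array(a)+.5)/2.8-.5+[225,200]
def down(psi): # tool z down, tool y axis at angle psi in world
    y=[np.cos(psi),np.sin(psi),0]; z=[0,0,-1]; x=np.cross(y,z)
    q=R.from_matrix(np.array([x,y,z]).T).as_quat(); return q[[3,0,1,2]]
E
python3 - <<'E'
from h import *
t=tp([[42,54],[700,35],[728,503],[55,529]]); s=sd([[333,28],[558,352],[173,467],[20,97]])
for w in((1,1),(1,0),(0,1)):
    f=lambda p:np.r_[w[0]*(proj("top",W(p,C))-t).ravel(),w[1]*(proj("side",W(p,C))-s).ravel()]
    r=least_squares(f,[.45,0,0]); print(r.x, np.round(r.fun,1))
    if w==(1,1): p=r.x
np.save("p.npy",p)
# joint top+side for knob and dial skirt
for nm,z,a,b in(("knob",.156,[257,425],[124,122]),("dial",.127,[573,311],[291,322])):
    for n,o in(("top",tp(a)),("side",sd(b))):
        r=least_squares(lambda v:(proj(n,W(p,[v[0],v[1],z]))-o).ravel(),[0,0]); print(nm,n,r.x)
print(W(p,[[-.068,.08,.147],[-.02,-.095,.143]]))
E
```

```text
[ 0.54047267 -0.05964279  0.01503376] [-0.5 -0.7  1.1 -1.1  0.4 -0.1 -0.2  0.2 -0.2 -0.8  1.3 -0.7 -1.7  0.8
 -0.9 -0.7]
[ 0.53965144 -0.05923683  0.01431994] [-0.7 -0.4  0.9 -0.7  0.2  0.4 -0.4  0.6 -0.  -0.   0.  -0.  -0.   0.
 -0.  -0. ]
[ 0.54106873 -0.05997475  0.01509368] [-0.  -0.   0.  -0.   0.  -0.   0.  -0.   0.2 -0.8  1.7 -0.6 -1.3  0.9
 -0.5 -0.6]
knob top [-0.069144   0.0692201]
knob side [-0.06931114  0.07410178]
dial top [-0.02059722 -0.09338847]
dial side [-0.0217622  -0.10071733]
[[ 0.4712777   0.01932591  0.147     ]
 [ 0.52190308 -0.15493272  0.143     ]]
```

The two cameras agree to about 2 mm: yaw is 0.015, the knob is at viewer y ≈ 0.071, and the dial is where the spec puts it. The hatch looks shut. Next: plan, check reach, and do the bolt.

```bash
python3 - <<'E'
from h import *
p=np.load("p.npy"); yaw=p[2]
D=W(p,[-.021,-.095,.131])[0]
for k in(-np.pi/2,np.pi/2):
    for a in(.63,-.67): 
        q=inverse_kinematics(D,down(yaw+a+k)); print(k,a,None if q is None else np.round(q,3))
K=W(p,[-.0685,.072,.25])[0]
best=min((q for q in(inverse_kinematics(K,down(yaw+k)) for k in(0,np.pi,-np.pi)) if q is not None),key=lambda q:abs(q[5])); print(np.round(best,3))
movej(best); command_gripper(.6)
print(get_time(),get_tcp_pos(),W(p,K*0+[-.0685,.072,.25]))
k=W(p,[-.0685,.072,.128])[0]
print(movel(k,v=.1,until_force=8)); print(get_tcp_pos(),get_ft_force())
cv2.imwrite("pics/side1.png",cv2.resize(read_camera("side")[180:330,200:400,::-1],None,fx=3,fy=3,interpolation=cv2.INTER_CUBIC))
E
```

```text
-1.5707963267948966 0.63 [-0.311  0.432  1.874 -0.     0.835  0.615]
-1.5707963267948966 -0.67 [-0.311  0.432  1.874 -0.     0.835  1.915]
1.5707963267948966 0.63 [-0.311  0.432  1.874 -0.     0.835 -2.527]
1.5707963267948966 -0.67 [-0.311  0.432  1.874 -0.     0.835 -1.227]
[-1.000e-03  1.590e-01  1.933e+00 -0.000e+00  1.049e+00 -1.600e-02]
3.15 [0.47089828 0.01129262 0.25000099] [[0.47089802 0.0113193  0.25      ]]
False
[0.47133562 0.01131851 0.12849831] [-0.29635688 -0.38779496  0.02677874]
```

View pics/side1.png

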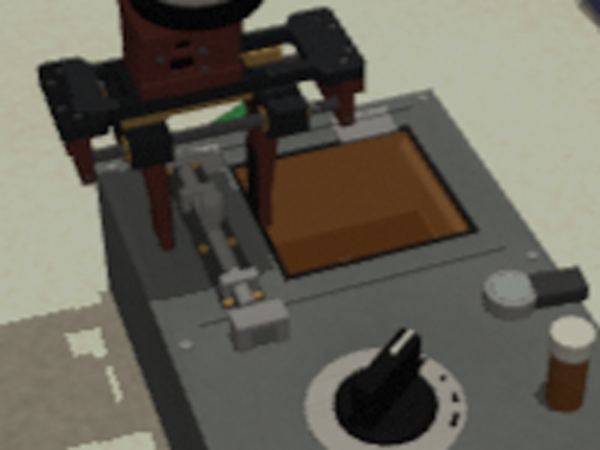

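The fingers straddle the knob: tips are at (167,247) and (265,225), with the knob at (208,205). Grip it, check the width and slide.

```bash
python3 - <<'E'
from h import *
p=np.load("p.npy")
print(command_gripper(0.0)); w=get_grip_width(); print("width mm",w*88,get_ft_force())
if 10<w*88<20:
    r=movel(W(p,[-.0685,.040,.128])[0],v=.03,until_force=14); t=get_tcp_pos(); print(r,t,get_ft_force(),get_grip_width()*88,get_time())
    c,s=np.cos(p[2]),np.sin(p[2]); d=t[:2]-p[:2]; print("viewer",c*d[0]+s*d[1],-s*d[0]+c*d[1])
cv2.imwrite("pics/side2.png",cv2.resize(read_camera("side")[180:330,200:400,::-1],None,fx=3,fy=3,interpolation=cv2.INTER_CUBIC))
E
```

```text
False
width mm 15.22647246352746 [ 2.67856774  0.26735969 -1.92336553]
True [ 0.47191187 -0.0130904   0.12798619] [0.56003581 5.28397652 1.68587028] 15.272075772029499 6.0583
viewer -0.06785321550704186 0.04757781399263706
```

View pics/side2.png

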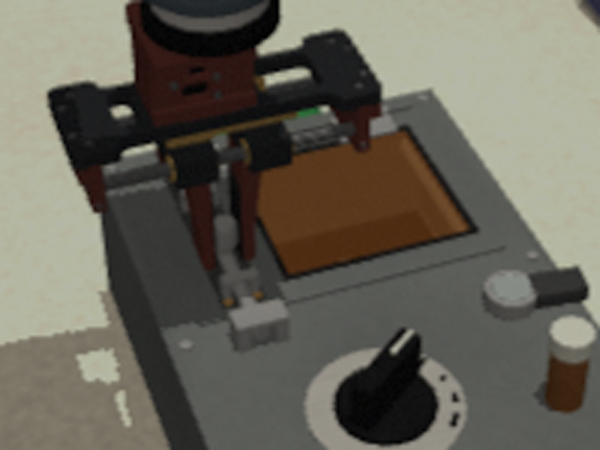

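The bolt met resistance after 24.4 mm, at knob y ≈ 0.045–0.050. I'll press harder to tell the stop from a snag.

```bash
python3 - <<'E'
from h import *
p=np.load("p.npy")
def y(): 
    d=get_tcp_pos()[:2]-p[:2]; return -np.sin(p[2])*d[0]+np.cos(p[2])*d[1]
for Y in (.046,.043,.040):
    r=movel(W(p,[-.0685,Y,.128])[0],v=.02,until_force=25); print(r,Y,y(),get_ft_force(),get_grip_width()*88)
wait(.4);print(y(),get_ft_force())
cv2.imwrite("pics/side3.png",cv2.resize(read_camera("side")[180:330,200:400,::-1],None,fx=3,fy=3,interpolation=cv2.INTER_CUBIC))
im=read_camera("side"); print(np.round(proj("side",W(p,[[-.068,.045,.156],[-.068,.048,.156],[-.068,.05,.156]]))-[200,180],1)*3)
E
```

```text
False 0.046 0.0474279600389971 [ 4.90634537 12.82527368 -2.847756  ] 15.162292717731848
True 0.043 0.047669971427098556 [0.88806001 7.3584518  2.71361778] 14.91900790971615
True 0.04 0.047764348363349036 [-0.36698311  7.36654704  3.84521854] 15.429729232730438
0.04779430087999759 [-0.25889817  5.76364977  4.1085756 ]
[[223.2 218.7]
 [221.7 215.7]
 [220.8 213.6]]
```

View pics/side3.png

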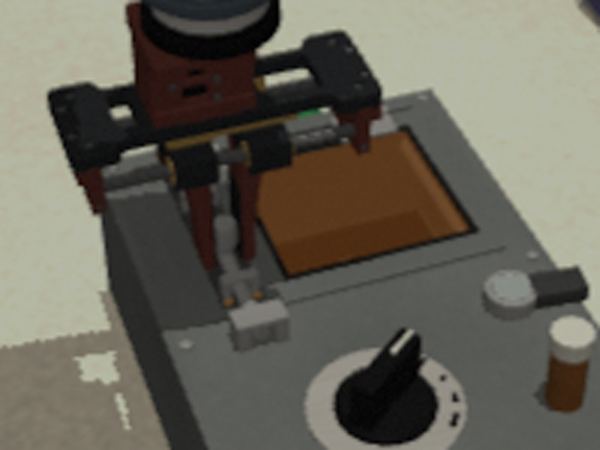

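It's a hard stop: 25 N and no further motion, and the knob top in the image matches the predicted home pixel (223,219). Release, rise to hover over the dial, and check the knob with the arm out of the way.

```bash
python3 - <<'E'
from h import *
p=np.load("p.npy"); yaw=p[2]
command_gripper(.5)
t=get_tcp_pos(); movel([t[0],t[1],.23],v=.15)
movej(inverse_kinematics(W(p,[-.021,-.095,.23])[0],down(yaw+.63-np.pi/2)))
print(get_time(),get_tcp_pos(),get_joint_pos(),get_ft_force())
a=cv2.resize(read_camera("side")[190:320,220:380,::-1],None,fx=3,fy=3,interpolation=cv2.INTER_CUBIC)
b=cv2.resize(read_camera("top")[260:350,275:395,::-1],None,fx=4,fy=4,interpolation=cv2.INTER_CUBIC)
cv2.imwrite("pics/c4.png",np.vstack([a[:230],b[:, :480]]))
Q=W(p,[[-.068,y,.156] for y in(.045,.048,.051)])
print((proj("side",Q)-[220,190])*3, (proj("top",Q)-[275,260])*4+[0,230])
E
```

```text
9.5167 [ 0.5199552  -0.1544187   0.22876988] [-3.10859216e-01  2.96232745e-01  1.80604048e+00  4.66199283e-04
  1.04205601e+00  6.12364305e-01] [-0.42512872  0.53634528  0.02732122]
[[163.21464643 188.81231933]
 [161.71673082 185.70567811]
 [160.22574304 182.61337319]] [[305.56913626 409.21884049]
 [299.36112681 409.4535802 ]
 [293.15174743 409.68819698]]
```

View pics/c4.png

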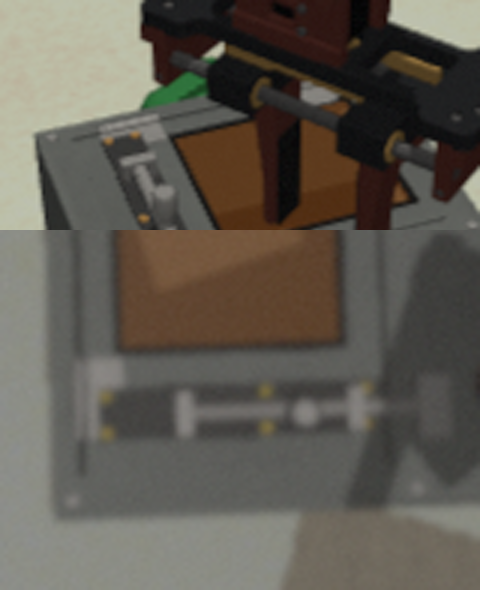

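In the top view the knob sits at (305,412) against a predicted home position of (305.6,409), with the rod in the keeper. The bolt is home. Now the selector: descend, grip and check.

```bash
python3 - <<'E'
from h import *
p=np.load("p.npy"); yaw=p[2]
r=movel(W(p,[-.0205,-.095,.133])[0],v=.08,until_force=6); print("contact",r,get_tcp_pos())
if not r:
    command_gripper(0.0); w=get_grip_width()*88; print("width",w,get_ft_force(),get_ft_torque())
    if 11<w<18:
        q=np.array(get_joint_pos()); q5=q[5]
        for d in(.3,.6,.9,1.15,1.31):
            q[5]=q5+d; movej(q); print(d,np.round(get_ft_torque(),3),np.round(get_ft_force(),1),round(get_grip_width()*88,2),get_joint_pos()[5]-q5,get_time())
        cv2.imwrite("pics/s5.png",cv2.resize(read_camera("side")[220:340,270:430,::-1],None,fx=4,fy=4,interpolation=cv2.INTER_CUBIC))
E
```

```text
contact False [ 0.52178171 -0.15507173  0.13349833]
width 13.483541617616533 [ 0.80847816 -2.78245161 -1.98934051] [-0.645988   -0.05810726  0.03552322]
0.3 [-0.184  0.037  0.039] [ 0.6 -1.6  0.1] 13.67 0.2960499971038757 11.95
0.6 [-0.021  0.042  0.187] [ 1.1 -1.  -0.6] 14.15 0.5940519821275528 12.3417
0.9 [ 0.051 -0.01   0.225] [ 1.2 -0.2  0. ] 13.76 0.8933739677042131 12.7333
1.15 [ 0.211 -0.072  0.109] [ 1.   0.2 -0.4] 13.96 1.1429690447359793 13.0833
1.31 [ 0.278 -0.082  0.269] [ 1.1  1.  -0. ] 13.9 1.302531466502558 13.3583
```

View pics/s5.png

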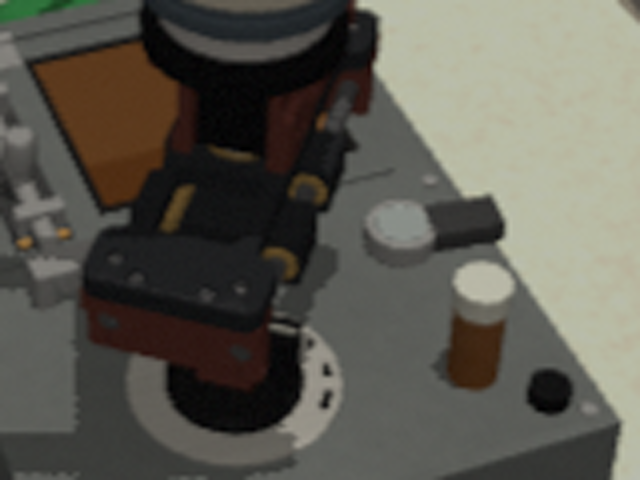

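The grip is steady (13.9 mm on the 14 mm bar) and the torque rises over the clicks to 0.27 N m. The pointer end peeks out near (288,325), and the vial and loupe haven't moved. One overlay will check the pointer angle before handing in.

```bash
python3 - <<'E'
from h import *
p=np.load("p.npy")
q=np.array(get_joint_pos()); q[5]+=.02; movej(q); wait(.3)
print(get_ft_torque(),get_grip_width()*88,get_joint_pos()[5],get_time())
im=read_camera("side")[:,:,::-1]; a=cv2.resize(im[280:340,300:380],None,fx=9,fy=9,interpolation=cv2.INTER_CUBIC)
a=cv2.convertScaleAbs(a,alpha=1.8)
for s,c in((1.0,(0,0,255)),(1.16,(0,255,255)),(1.28,(0,255,0))):
    th=.63-s; u=np.array([np.cos(th),np.sin(th)]);n=np.array([-u[1],u[0]])
    P=[np.r_[np.array([-.02,-.095])+u*.026+n*k,z] for k in(-.007,.007) for z in(.158,.127)]
    # top and bottom of end face
    X=((proj("side",W(p,P))-[300,280]+.5)*9).astype(int)
    for i,j in((0,2),(0,1),(2,3)): cv2.line(a,tuple(map(int,X[i])),tuple(map(int,X[j])),c,1)
cv2.imwrite("pics/s6.png",a)
E
```

```text
[ 0.23844454 -0.04954065  0.59434347] 13.718056449484452 1.937782598567267 13.9583
```

View pics/s6.png

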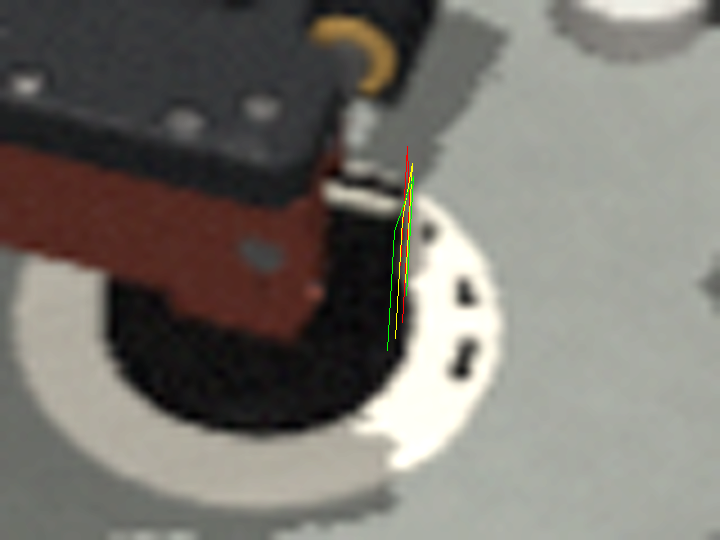

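The extra 0.02 rad raised the torque from 0.27 to 0.59 N m, so the dial is on its 1.30 stop. The white pointer line ends at about (403,208), which matches the 1.28 overlay (404,195) and not the 1.0 one (410,160). I'll back off 0.01 rad to ease the grip, then hand in.

```bash
python3 - <<'E'
from h import *
q=np.array(get_joint_pos()); q[5]-=.01; movej(q); wait(.4)
print(get_ft_torque(),get_ft_force(),get_grip_width()*88,get_joint_pos()[5],get_time())
job_done()
E
```

```text
[ 0.18107205 -0.0740124   0.39212705] [ 0.64391782 -0.04045282 -0.25616047] 14.03198012623076 1.9279217367817072 14.6583
the job is handed in; nothing more can be done
```

I slid the bolt home first, then turned the lamp selector to its third position. I handed in at 14.7 s, still holding the selector; no verdict is reported.

- **Bolt:** It ran into a hard stop and did not move further under a 25 N push. With the arm clear, the knob was within 1 px of its predicted home position along the travel. The tool stopped at y = 47.5 mm instead of the nominal 45 mm. I put that down to gripping the knob about 2.5 mm off centre.
- **Selector:** The fingers turned about 1.31 rad. Torque was about 0.27 N m near the third click and jumped to 0.59 N m on a further 0.02 rad, which means it reached the 1.30 rad stop. I then backed off 0.01 rad. The last reading was 0.39 N m, with the grip 14.0 mm wide on the 14 mm bar. The pointer was partly hidden, but what showed agreed with about 1.28 rad.
- **Hatch and other items:** The hatch looked shut in the pictures. The vial and loupe looked unmoved by eye in the side picture taken after the turn. I did not measure any of the four items afterwards; the package and marker were not looked at again, but the arm stayed well clear of both.

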